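# Fit the second U-bolt on a sloping pipe bracket

### The arm

A 6-joint arm with a two-finger parallel gripper is mounted at the origin on the work surface; the furniture and walls round the work are solid. World frame = base frame: x ahead of the robot, y to its left, z up, the work surface at z = 0. Lengths are in m, angles in rad, forces in N, time in s.
With the tool pointing down it reaches from about 0.325 to 0.775 m from the base axis. Payload 5.5 kg.
Tool frame: the origin (TCP) lies at the very end of the fingers, on their centre line; the grasp point (between the pads) lies robot.grip_depth behind it (robot.grip_depth is the distance from the TCP to the grasp point, in m); z points along the fingers, y is the line along which they close (so a half turn about z gives the same grasp; the last joint's range is limited). The gripper opens to 88 mm and grips with 3 to 60 N. Pads are 20 mm wide; open, the fingers measure 115 mm over their backs; the gripper's body (75 mm by 178 mm) begins 61 mm behind the grasp point.
Start: joints at [-0.057, 0.091, 1.231, -0, 1.82, -0.057], TCP at [0.6, -0, 0.223] pointing down, gripper open.
Joint ranges: [-2.87, 2.87], [-0.86, 2.18], [0.17, 2.46], [-1.51, 4.65], [0.06, 2.69], [-2.65, 2.65]. Speed limits (rad/s): [2.57, 2.57, 3.01, 3.14, 3.14, 3.14].

### API

Orientations are given as a unit quaternion [x, y, z, w].
In Python, from bench import robot, grab_frame, workorder gives the robot as it stands.
- The arm moves only by the tool arm_command, never from a script. Its argument "rows" is a list of rows, each a list of 3 entries, a list of its own where there are three numbers: the shift along the world's x, y, z in m, then the turn, a rotation vector about the world's x, y, z in rad, then the closure, from -1 (fully open) to 1 (shut). A call has exactly 8 rows; each row shifts and turns the commanded pose from where the row before left it; what a row does not reach is not made up. A row lasts 1/10 s, in which the tool goes at most 50 mm and 8.59 degrees, less where a joint would pass 70% of its speed; a pose out of reach is approached as far as the arm can. A call is refused whole if a number of a shift passes 0.05 or a number of a turn 0.15, either way. A call with a gripper value outside its range is refused whole. The fingers move at their own pace and stop on an object; "force" is the grip in N (left out, the last holds). Time passes only in rows, so rows that do not move let the fingers close, or fill a call up. It gives the time, the measured TCP pose, the force, the opening and the grip force at its end, in the units of the state.
- robot.get_state(): the state, without advancing time (a new reading comes with each control period).
- grab_frame(name): name is "scene" or "side" or "wrist"; returns a dict with "pixels" (384x512x3 uint8, blue, green, red), "intrinsics" (3x3 intrinsics, pixels), "eye" and "orientation" of the camera in the world; the wrist camera has in their place "hand_eye" (4x4, takes a point from camera to tool coordinates, whose origin is the TCP and whose axes are the flange's). Camera axes: x right, y up, looking along -z (the intrinsics and any distortion apply to the point x, -y, -z); pixel columns grow to the right and rows downward; lengths in m; the calibration is good to about 2 mm. A picture is of the moment at which its call begins: read the wrist's pose just before it. There is no depth.
- workorder.hand_in(): hands the job in; it is judged then, once.
The state is a dict: "time": time; "qpos": joint angles; "qvel": joint speeds; "joint_efforts": joint torques, N m; "ee_pos": TCP position; "ee_rot": TCP orientation; "contact_force": force on the tool from outside, world axes, zero at the start; "wrist_torque": the same for the moment, N m; "opening": finger opening in m; "grip_force": force on a finger pad.
Only numpy, scipy, OpenCV 4.12 (cv2) and the standard library are available. Lean on these libraries where they do the work, as an engineer would, in place of code of your own. Each camera call takes 0.05 s, during which the arm holds its last target. There are 200 camera calls.

### The job

The pipe on the sloping steel bracket is held by a U-bolt at its lower end; the pair of slots higher up the slope is still empty. Take the larger U-bolt out of the bored wooden block, pass it over the pipe so that both legs go through the two empty slots, and seat it fully home against the pipe, ready for its nuts. Leave the smaller U-bolt in the block and do not push the cork block or the steel block about.

Things in the scene. Friction and masses are not known exactly. Their poses are not given: they have to be found in the camera images.
- u_bolt: the larger U-bolt, to be fitted: 8 mm round steel bar, 54 mm wide outside, 38 inside, 77 high, about 70 g. Origin: centre of the bend, 27 mm below its outside top, 50 mm above the leg ends. Own z points from legs to bend, own y from leg to leg (leg centre lines at y = +/-23 mm), x square to the U's plane; same either way round. Starts upright, legs down, in the block's bores with 1 mm play
- crown_inside (a point): inner top of the bend of the larger U-bolt, 19 mm above its origin; it comes to rest on the top of the pipe. Once both legs are in the slots the U-bolt slides home by its own weight, or with a light push on the bend
- leg_end_a (a point): end of one leg of the larger U-bolt (own y = +23 mm)
- leg_end_b (a point): end of the other leg (own y = -23 mm)
- saddle_plate: sloping steel plate of the fixed bracket, 200 x 86 x 6 mm, rising at 30 degrees, a pipe of 34 mm diameter along its middle. Origin: on the plate's upper face under the pipe, midway between the two EMPTY slots (higher up the slope). Own x runs up the slope along the pipe, y across, z square to the plate. With the larger U-bolt home, its origin is at z = 15 mm, its legs 29 mm out below
- slot_left (a point): centre of one empty slot, on the plate's upper face, at the plate's own y = +23 mm. Slot 13 mm wide across the pipe, 18 mm long along it, round-ended, right through the plate, free space below
- slot_right (a point): centre of the other empty slot, of the same size, at the plate's own y = -23 mm
- pipe_top (a point): top of the pipe over the empty slots, 34 mm square above the plate's face. The pipe reaches from x = -175 to +85 mm and the plate from x = -145 to +55 mm of the plate's frame; a like U-bolt with nuts already sits at x = -90 mm
- bored_block: wooden block 60 x 155 mm, 45 mm high, fixed to the table, in whose top the two U-bolts stand, legs 26 mm deep in upright bores. Origin: centre of its underside; own y along its length. The larger U-bolt stands at y = +33 mm, the smaller at y = -52 mm, both with the U's plane along the block's y
- small_u_bolt: the smaller U-bolt, to be left in the block: bar 6 mm thick, 34 mm wide outside, 57 mm high. Origin: centre of its bend
- cork_block: cork sanding block, 58 x 105 x 36 mm, loose on the table between the bracket and the wooden block; not to be disturbed. Origin: centre of its underside
- steel_block: ground steel block, 52 x 52 x 30 mm, loose on the table behind the cork block; not to be disturbed. Origin: centre of its underside

How it is judged:
At the end, for the whole second after the job is handed in: The larger U-bolt straddles the pipe, both legs through the upper slots and 25 mm or more below the plate's upper face, home to 4 mm, within 10 mm of mid-slot along the pipe, legs within 0.2 rad of square to the plate, at rest; the smaller U-bolt is still in its place (15 mm) (z of u_bolt in the frame of saddle_plate between 0.01 and 0.019 m and distance between crown_inside and pipe_top below 0.01 m and angle between the z axis of u_bolt and the z axis of saddle_plate, either way round below 0.2 rad and angle between the y axis of u_bolt and the y axis of saddle_plate, either way round below 0.3 rad and z of each of leg_end_a, leg_end_b in the frame of saddle_plate below -0.025 m and linear speed of u_bolt below 0.02 m/s and distance of small_u_bolt from where it was at the start of the episode below 0.015 m); the robot touches nothing.
It fails at once if the smaller U-bolt is pulled out of the block (distance of small_u_bolt from where it was at the start of the episode above 0.03 m).
It fails at once if the cork block or the steel block is pushed more than 40 mm (distance of any of cork_block, steel_block from where it was at the start of the episode above 0.04 m).
It also fails if it takes over 40 s, if anything falls off the work surface, if the arm or the gripper's body presses on something with over 40 N, if the wrist force passes 120 N, or if a joint passes its speed limit or range.

## Working session

There is one attempt and no reset: what is moved stays moved. The work goes in short steps, Python scripts to look and compute and a tool call to move; the robot and the scene stay as the last step left them, time stands still between calls to the robot, and variables do not carry over. Pictures are saved under pics/ and viewed, at most 10 in all, crops included, and the job is handed in when it is done.

Besides the shell and the picture viewer there is one more tool, called after "Request:" by a JSON object that holds its "fn" and its "kwargs". arm_command: Moves the arm, as the interface text tells. Its arguments: {"type":"object","properties":{"rows":{"type":"array","items":{"type":"array"}},"force":{"type":"number"}},"required":["rows"]}

```bash
mkdir -p pics
cat > h.py <<'E'
import numpy as np, cv2, pickle
from scipy.spatial.transform import Rotation as R
from bench import robot, grab_frame, workorder
def grab(n):
    s=robot.get_state(); f=grab_frame(n); f['state']=s
    return f
def cam(f):
    if 'hand_eye' in f:
        s=f['state'];T=np.eye(4);T[:3,:3]=R.from_quat(s['ee_rot']).as_matrix();T[:3,3]=s['ee_pos']
        T=T@np.array(f['hand_eye']);return T[:3,:3],T[:3,3]
    o=np.array(f['orientation'],float)
    M=o if o.shape==(3,3) else R.from_quat(o).as_matrix()
    return M,np.array(f['eye'])
def ray(f,u,v):
    M,e=cam(f);d=np.linalg.inv(np.array(f['intrinsics']))@[u,v,1]
    d=M@(d*[1,-1,-1]);return e,d/np.linalg.norm(d)
def onz(f,u,v,z):
    e,d=ray(f,u,v);return e+d*(z-e[2])/d[2]
def proj(f,p):
    M,e=cam(f);c=M.T@(np.array(p)-e);q=np.array(f['intrinsics'])@(c*[1,-1,-1]);return q[:2]/q[2]
def tri(*rs):
    A=np.zeros((3,3));b=np.zeros(3)
    for e,d in rs:
        P=np.eye(3)-np.outer(d,d);A+=P;b+=P@e
    p=np.linalg.solve(A,b);return p,[np.linalg.norm((np.eye(3)-np.outer(d,d))@(p-e)) for e,d in rs]
def save(f,n): pickle.dump(f,open(n,'wb'))
def load(n): return pickle.load(open(n,'rb'))
E
python3 - <<'E'
from h import *
for n in ['scene','side','wrist']:
    f=grab(n);save(f,n+'0.pkl');cv2.imwrite(f'pics/{n}0.png',f['pixels'])
    print(n,{k:(v if k not in('pixels','state') else '') for k,v in f.items()}, cam(f))
print(robot.get_state(),robot.grip_depth)
E
```

```text
scene {'pixels': '', 'intrinsics': array([[445.57481256,   0.        , 257.28704747],
       [  0.        , 445.57481256, 191.52642363],
       [  0.        ,   0.        ,   1.        ]]), 'eye': array([-0.03789884, -0.4761902 ,  0.52598016]), 'orientation': array([ 0.4580398 , -0.20351289, -0.36224434,  0.78585055]), 'state': ''} (array([[ 0.65472309,  0.38290582, -0.65170608],
       [-0.75577383,  0.31795715, -0.57245888],
       [-0.01198323,  0.86734444,  0.49756408]]), array([-0.03789884, -0.4761902 ,  0.52598016]))
side {'pixels': '', 'intrinsics': array([[402.55218579,   0.        , 245.77045622],
       [  0.        , 402.55218579, 195.42355241],
       [  0.        ,   0.        ,   1.        ]]), 'eye': array([0.2214264 , 0.72395889, 0.49532619]), 'orientation': array([-0.11099006,  0.51822198,  0.82690161, -0.18804496]), 'state': ''} (array([[-0.9046406 ,  0.19595438, -0.37845378],
       [-0.42602433, -0.39217014,  0.81529495],
       [ 0.01134235,  0.89877943,  0.43825437]]), array([0.2214264 , 0.72395889, 0.49532619]))
wrist {'pixels': '', 'intrinsics': array([[316.88
[... 753 characters left out ...]
pos': array([-5.66921451e-02,  9.16914534e-02,  1.23158663e+00, -1.63619109e-05,
        1.81981242e+00, -5.66969738e-02]), 'qvel': array([ 0.00101409, -0.00063054, -0.00379295,  0.00052535, -0.00176459,
       -0.0005323 ]), 'joint_efforts': array([ 1.35033202e-03, -4.47044814e+01, -4.06907630e+01,  6.99103042e-02,
        2.74600578e-02, -1.16549641e-04]), 'ee_pos': array([5.99776475e-01, 1.00727821e-05, 2.21776098e-01]), 'ee_rot': array([ 7.07106297e-01,  7.07106869e-01, -5.04627287e-04, -5.53445685e-04]), 'contact_force': array([ 0.41689805, -0.16446499,  0.85335747]), 'wrist_torque': array([ 0.02655166,  0.02696994, -0.00910199]), 'grip_force': 0.0, 'opening': 0.0875312993795509} 0.0187
```

View pics/scene0.png

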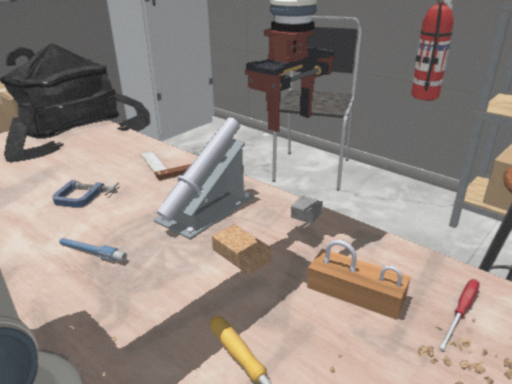

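View pics/side0.png

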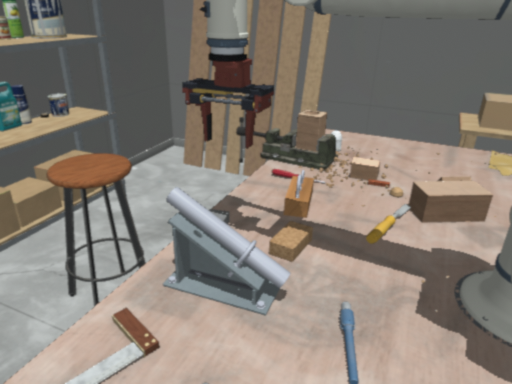

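View pics/wrist0.png

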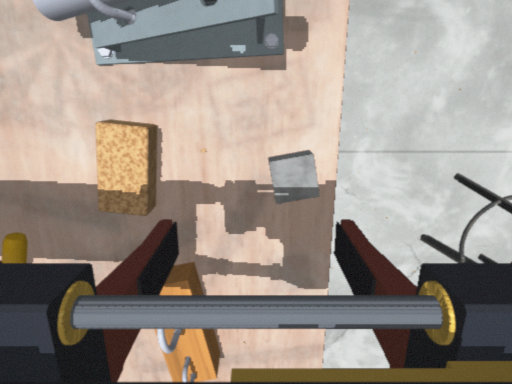

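The scene view shows the wooden block at about (358,280) with the large U-bolt's bend top at (341,242). The pipe runs from (236,125) to (167,217). In the side view the pipe runs from (178,195) to (282,275), with the U-bolt end-on at (297,180). The wrist view shows the block at (185,320), the cork at (127,167), the steel block at (293,175) and the bracket at the top.

Run:
```python
from h import *
S,D,W=[load(n+'0.pkl') for n in('scene','side','wrist')]
print('bend',onz(S,341,241,.096),onz(D,298,174,.096))
print('legs',onz(S,327,262,.045),onz(S,353,270,.045))
print('pipe hi',tri(ray(S,236,124),ray(D,176,194)),'lo',tri(ray(S,167,217),ray(D,282,277)))
print('block corners W',[onz(W,u,v,.045).round(3) for u,v in((165,270),(193,264))])
for nm,z,ps in(('cork',.036,((97,121),(157,123),(97,212),(150,214))),('steel',.03,((270,157),(311,151),(317,184),(275,192)))):
    print(nm,[onz(W,u,v,z)[:2].round(3) for u,v in ps])
```

```text
bend [ 0.49023446 -0.19115958  0.096     ] [ 0.50017816 -0.19126267  0.096     ]
legs [ 0.48611497 -0.1710172   0.045     ] [ 0.49613516 -0.215317    0.045     ]
pipe hi (array([0.62462324, 0.16578329, 0.16785314]), [np.float64(0.0010348593506159104), np.float64(0.0010348593506158733)]) lo (array([0.40852461, 0.1563171 , 0.03980566]), [np.float64(0.0020527742350469756), np.float64(0.0020527742350470424)])
block corners W [array([ 0.49 , -0.127,  0.045]), array([ 0.525, -0.119,  0.045])]
cork [array([0.429, 0.049]), array([0.493, 0.047]), array([ 0.414, -0.056]), array([ 0.476, -0.058])]
steel [array([0.616, 0.008]), array([0.662, 0.015]), array([ 0.671, -0.024]), array([ 0.622, -0.033])]
```

Request:
{"fn": "arm_command", "kwargs": {"rows": [[[-0.015, -0.027, 0], [0, 0, 0.04], -1], [[-0.015, -0.027, 0], [0, 0, 0.04], -1], [[-0.015, -0.027, 0], [0, 0, 0.04], -1], [[-0.015, -0.027, 0], [0, 0, 0.04], -1], [[-0.015, -0.027, 0], [0, 0, 0.04], -1], [[-0.015, -0.027, 0], [0, 0, 0.02], -1], [[-0.015, -0.027, 0], [0, 0, 0], -1], [[0, 0, 0], [0, 0, 0], -1]]}}

```text
time: 0.95
ee_pos: [0.4935, -0.1916, 0.2224]
ee_rot: [0.627, 0.779, -0.001, -0.0]
contact_force: [0.1, 0.4, -0.2]
opening: 0.0878
grip_force: 0.0
```

Run:
```python
from h import *
f=grab('wrist');save(f,'w1.pkl');cv2.imwrite('pics/w1.png',f['pixels']);print(f['state']['ee_pos'],f['state']['qpos'])
```

```text
[ 0.49350096 -0.19158859  0.22243905] [-4.33810105e-01 -9.86493993e-02  1.42031839e+00 -1.20563382e-03
  1.82030500e+00 -6.50090654e-01]
```

View pics/w1.png

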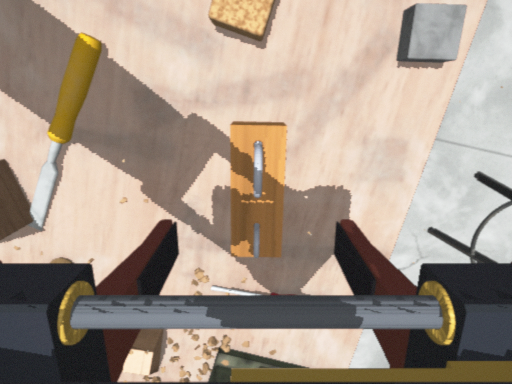

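The wrist view shows the block's top spanning columns 231–285 and rows 123–257, square to the image. The large U-bolt lies along column 259, rows 141–197, and the small one is near (257,240).

Run:
```python
from h import *
f=load('w1.pkl');hsv=cv2.cvtColor(f['pixels'],cv2.COLOR_BGR2HSV)
m=((hsv[...,1]<90)).astype(np.uint8)
for v in range(134,204,5):
    r=np.where(m[v,236:281])[0]+236; print(v,(r.min(),r.max(),len(r)) if len(r) else None, end=' ')
c=[onz(f,u,v,.045) for u,v in((231,123),(285,123),(285,257),(231,257))]
print();print(np.round(c,4)); print('size',np.linalg.norm(c[0]-c[1]),np.linalg.norm(c[1]-c[2]))
ctr=np.mean(c,0);y=(c[0]-c[3]+c[1]-c[2]);y/=np.linalg.norm(y);print('ctr',ctr,'yaw',np.arctan2(-y[0],y[1]),'ub',ctr+.033*y)
p=ctr+.033*y;p[2]=.069;z=np.array([0,0,1])
for q in(p+.023*y,p-.023*y,p+.027*z,p+.023*y-.024*z,p-.023*y-.024*z):print(proj(f,q))
print('tool',R.from_quat(f['state']['ee_rot']).as_matrix().round(3))
```

```text
134 None 139 None 144 (np.int64(254), np.int64(261), 8) 149 (np.int64(254), np.int64(262), 9) 154 (np.int64(254), np.int64(262), 9) 159 (np.int64(254), np.int64(262), 9) 164 (np.int64(253), np.int64(262), 10) 169 (np.int64(254), np.int64(262), 9) 174 (np.int64(253), np.int64(262), 10) 179 (np.int64(253), np.int64(261), 9) 184 (np.int64(254), np.int64(261), 8) 189 (np.int64(254), np.int64(261), 8) 194 (np.int64(253), np.int64(261), 9) 199 None 
[[ 0.4582 -0.1512  0.045 ]
 [ 0.5138 -0.139   0.045 ]
 [ 0.5515 -0.292   0.045 ]
 [ 0.4885 -0.3059  0.045 ]]
size 0.05693493233884891 0.15758666558093765
ctr [ 0.50298532 -0.2220418   0.045     ] yaw 0.21753431634783205 ub [ 0.49586317 -0.18981952  0.045     ]
[258.13110017 148.23175783]
[258.12583112 192.05716757]
[258.29857414 177.28145789]
[257.99851538 144.53119054]
[257.99845607 185.63787325]
tool [[-0.214  0.977 -0.001]
 [ 0.977  0.214 -0.001]
 [-0.001 -0.001 -1.   ]]
```

Request:
{"fn": "arm_command", "kwargs": {"rows": [[[0.0025, 0.0015, -0.03], [0, 0, 0], -1], [[0, 0, -0.03], [0, 0, 0], -1], [[0, 0, -0.03], [0, 0, 0], -1], [[0, 0, -0.025], [0, 0, 0], -1], [[0, 0, -0.02], [0, 0, 0], -1], [[0, 0, -0.012], [0, 0, 0], -1], [[0, 0, 0], [0, 0, 0], -1], [[0, 0, 0], [0, 0, 0], -1]]}}

```text
time: 1.8
ee_pos: [0.498, -0.1872, 0.0764]
ee_rot: [0.625, 0.781, 0.0, 0.0]
contact_force: [-0.0, -1.1, -0.1]
opening: 0.0876
grip_force: 0.0
```

Request:
{"fn": "arm_command", "kwargs": {"rows": [[[0, 0, 0], [0, 0, 0], 1], [[0, 0, 0], [0, 0, 0], 1], [[0, 0, 0], [0, 0, 0], 1], [[0, 0, 0], [0, 0, 0], 1], [[0, 0, 0], [0, 0, 0], 1], [[0, 0, 0], [0, 0, 0], 1], [[0, 0, 0], [0, 0, 0], 1], [[0, 0, 0], [0, 0, 0], 1]], "force": 45}}

```text
time: 2.6
ee_pos: [0.4975, -0.1875, 0.0756]
ee_rot: [0.625, 0.78, -0.0, -0.0]
contact_force: [-0.2, 0.2, -0.4]
opening: 0.0271
grip_force: 0.0
```

Request:
{"fn": "arm_command", "kwargs": {"rows": [[[0, 0, 0], [0, 0, 0], 1], [[0, 0, 0], [0, 0, 0], 1], [[0, 0, 0], [0, 0, 0], 1], [[0, 0, 0], [0, 0, 0], 1], [[0, 0, 0], [0, 0, 0], 1], [[0, 0, 0], [0, 0, 0], 1], [[0, 0, 0], [0, 0, 0], 1], [[0, 0, 0], [0, 0, 0], 1]]}}

```text
time: 3.4
ee_pos: [0.4975, -0.1875, 0.0756]
ee_rot: [0.625, 0.78, -0.0, -0.0]
contact_force: [-0.3, 0.2, -0.4]
opening: 0.0071
grip_force: 45.0
```

Request:
{"fn": "arm_command", "kwargs": {"rows": [[[0, 0, 0.01], [0, 0, 0], 1], [[0, 0, 0.01], [0, 0, 0], 1], [[0, 0, 0.02], [0, 0, 0], 1], [[0, 0, 0.03], [0, 0, 0], 1], [[0, 0, 0.03], [0, 0, 0], 1], [[0, 0, 0.03], [0, 0, 0], 1], [[0, 0, 0.03], [0, 0, 0], 1], [[0, 0, 0], [0, 0, 0], 1]]}}

```text
time: 4.2
ee_pos: [0.4989, -0.1881, 0.2422]
ee_rot: [0.625, 0.78, 0.001, 0.005]
contact_force: [0.2, 0.6, -1.4]
opening: 0.0071
grip_force: 45.0
```

Run:
```python
from h import *
fs=[grab(n) for n in('wrist','scene')]
ims=[]
for n,f in zip('ws',fs): save(f,n+'2.pkl')
print(fs[0]['state']['ee_pos'],fs[0]['state']['grip_force'])
a=fs[0]['pixels'][90:290,100:412];b=fs[1]['pixels'][100:300,200:512]
cv2.imwrite('pics/c2.png',np.vstack([cv2.resize(a,None,fx=1.4,fy=1.4),cv2.resize(b,None,fx=1.4,fy=1.4)]))
```

```text
[ 0.49893328 -0.18810518  0.24220275] 44.992600344121456
```

View pics/c2.png

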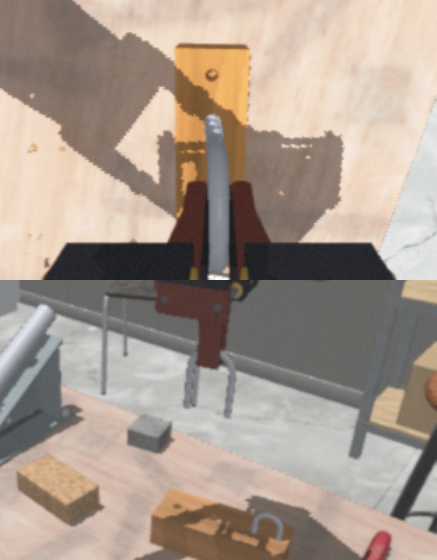

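The U-bolt is held squarely between the fingers. One leg end is at about (251,174) in the wrist view, and the small U-bolt is still in the block. Next I go to a tilted viewpoint beside the bracket.

Request:
{"fn": "arm_command", "kwargs": {"rows": [[[0, 0.03, 0], [0, 0, -0.09], 1], [[0, 0.035, 0], [0, 0, -0.09], 1], [[-0.003, 0.04, 0], [0, -0.1, 0], 1], [[-0.003, 0.04, 0], [0, -0.1, 0], 1], [[-0.003, 0.04, 0], [0, -0.1, 0], 1], [[-0.003, 0.04, 0], [0, -0.1, 0], 1], [[-0.002, 0.036, 0], [0, -0.12, 0], 1], [[0, 0, 0], [0, 0, 0], 1]]}}

```text
time: 5.1
ee_pos: [0.4802, 0.078, 0.2308]
ee_rot: [0.667, 0.7, 0.178, 0.183]
contact_force: [0.2, -1.4, -1.0]
opening: 0.0069
grip_force: 45.0
```

Run:
```python
from h import *
for n in('wrist','scene','side'):
    f=grab(n);save(f,n[:2]+'3.pkl');cv2.imwrite(f'pics/{n}3.png',f['pixels'])
s=robot.get_state();print(s['ee_pos'],s['qpos'],R.from_quat(s['ee_rot']).as_matrix().round(3))
```

```text
[0.48316026 0.07336344 0.23459044] [ 0.12568473 -0.70500583  1.93176098 -0.06330384  1.40076545  0.07902494] [[-0.036  0.868  0.495]
 [ 0.999  0.041 -0.   ]
 [-0.021  0.495 -0.869]]
```

View pics/wrist3.png

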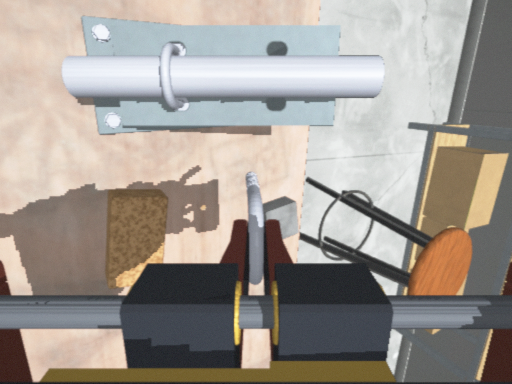

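The tilted wrist view shows the pipe spanning rows 57–98 with its upper end at column 383. The empty slots are at about (277,48) and (275,105), and the held U-bolt's near leg end is at (251,175). I'll refine the pipe edges in all three views.

```bash
cat > pipe.py <<'E'
from h import *
def edge_planes(f,a,b,r=.017,w=5,t=(.1,.9)):
    M,e=cam(f);g=cv2.GaussianBlur(cv2.cvtColor(f['pixels'],cv2.COLOR_BGR2GRAY),(3,3),0).astype(np.float32)
    ns=[]
    for s in(1,-1):
        pts=[]
        for k in np.linspace(*t,60):
            p=a+k*(b-a);d=np.cross(b-a,p-e);d/=np.linalg.norm(d)
            q=proj(f,p+s*r*d);o=q-proj(f,p);o/=np.linalg.norm(o)
            xs=np.arange(-w,w+.1,.5);P=(q+xs[:,None]*o).astype(np.float32)
            I=cv2.remap(g,P[:,:1].copy(),P[:,1:].copy(),cv2.INTER_LINEAR).ravel()
            G=np.abs(np.gradient(I));i=G.argmax()
            if G[i]>5:pts.append(P[i])
        pts=np.array(pts);
        for _ in range(4):
            vx,vy,x,y=cv2.fitLine(pts,cv2.DIST_HUBER,0,.01,.01).ravel();res=(pts-[x,y])@[-vy,vx];pts=pts[abs(res)<max(.8,2*np.median(abs(res)))]
        print('   edge n',len(pts),'rms',res.std().round(2),'pt',(round(float(x)),round(float(y))))
        r1=ray(f,x-40*vx,y-40*vy)[1];r2=ray(f,x+40*vx,y+40*vy)[1];n=np.cross(r1,r2);n/=np.linalg.norm(n)
        if n@(a-e)*1>0:pass
        ns.append(n if not ns or n@ns[0]>0 else -n)
    n=ns[0]+ns[1];return n/np.linalg.norm(n),e,np.arcsin(np.linalg.norm(np.cross(*ns)))/2
E
python3 - <<'E'
from pipe import *
hi=np.array([.6246,.1658,.1679]);lo=np.array([.4085,.1563,.0398])
P={}
for n,fn,t in(('w','wr3.pkl',(.05,.95)),('s','scene0.pkl',(.35,.95)),('d','side0.pkl',(.35,.95))):
    print(n);f=load(fn);P[n]=edge_planes(f,hi,lo,t=(.05,.6) if n!='w' else t)
d=0
for a,b in(('w','s'),('w','d'),('s','d')):
    (n1,e1,_),(n2,e2,_)=P[a],P[b]
    d=np.cross(n1,n2);d/=np.linalg.norm(d);d*=np.sign(d[0])
    p=np.linalg.solve([n1,n2,[1,0,0]],[n1@e1,n2@e2,.55])
    print(a,b,'p@x=.55',p.round(4),'dir',d.round(4),'slope',np.degrees(np.arcsin(d[2])).round(2),'yaw',np.arctan2(d[1],d[0]).round(4), [ (np.sin(P[k][2])*np.linalg.norm(np.cross(d,p-P[k][1]))).round(4) for k in(a,b)])
E
```

```text
w
   edge n 29 rms 0.36 pt (238, 101)
   edge n 1 rms 0.0 pt (159, 66)
s
   edge n 43 rms 0.24 pt (222, 158)
   edge n 22 rms 1.1 pt (214, 143)
d
   edge n 25 rms 0.47 pt (210, 212)
   edge n 54 rms 0.3 pt (202, 232)
w s p@x=.55 [0.55   0.135  0.1518] dir [ 0.7566 -0.2143  0.6177] slope 38.15 yaw -0.276 [np.float64(0.0723), np.float64(0.0803)]
w d p@x=.55 [0.55   0.1392 0.0924] dir [ 0.9434 -0.2296  0.2392] slope 13.84 yaw -0.2388 [np.float64(0.0833), np.float64(0.0237)]
s d p@x=.55 [0.55   0.1659 0.118 ] dir [0.8958 0.0075 0.4444] slope 26.39 yaw 0.0084 [np.float64(0.0779), np.float64(0.025)]
```

Run:
```python
from pipe import *
hi=np.array([.6246,.1658,.1679]);lo=np.array([.4085,.1563,.0398])
for fn in('wr3.pkl','scene0.pkl','side0.pkl'):
    f=load(fn);print(fn,proj(f,hi),proj(f,lo),proj(f,(hi+lo)/2))
f=load('wr3.pkl');g=cv2.cvtColor(f['pixels'],cv2.COLOR_BGR2GRAY);h=cv2.cvtColor(f['pixels'],cv2.COLOR_BGR2HSV)
for u in(220,277,320):print(u,[(v,int(g[v,u]),int(h[v,u,1])) for v in range(40,116,2)])
a=load('scene0.pkl')['pixels'][105:245,145:260];b=load('side0.pkl')['pixels'][180:320,155:300]
cv2.imwrite('pics/c4.png',np.hstack([cv2.resize(a,None,fx=3,fy=3,interpolation=0),cv2.resize(b,None,fx=3,fy=3,interpolation=0)]))
```

```text
wr3.pkl [368.42813788  86.56608665] [81.07434811 84.30236644] [223.82059591  85.42689508]
scene0.pkl [235.7908471  124.41399481] [167.70124046 216.24842799] [203.24676575 168.30714403]
side0.pkl [175.75161992 193.4872965 ] [282.79257693 277.85105669] [228.62676886 235.16056353]
220 [(40, 193, 32), (42, 193, 32), (44, 194, 32), (46, 196, 33), (48, 193, 32), (50, 194, 32), (52, 195, 33), (54, 192, 29), (56, 187, 28), (58, 210, 22), (60, 221, 18), (62, 226, 16), (64, 232, 14), (66, 237, 12), (68, 236, 14), (70, 239, 12), (72, 245, 8), (74, 248, 7), (76, 245, 8), (78, 234, 14), (80, 231, 15), (82, 229, 16), (84, 224, 15), (86, 215, 18), (88, 204, 26), (90, 186, 21), (92, 171, 25), (94, 149, 26), (96, 120, 28), (98, 108, 27), (100, 144, 29), (102, 156, 32), (104, 191, 30), (106, 191, 30), (108, 191, 31), (110, 193, 31), (112, 192, 30), (114, 191, 29)]
277 [(40, 185, 29), (42, 109, 27), (44, 98, 25), (46, 101, 31), (48, 98, 27), (50, 90, 30), (52, 88, 30), (54, 95, 33), (56, 176, 23), (58, 210, 22), (60, 224, 15), (62, 224, 15), (64, 233, 14), (66, 238, 12), (68, 236, 11), (70, 239, 10), (
[... 207 characters left out ...]
00, 90, 27), (102, 92, 31), (104, 92, 24), (106, 90, 27), (108, 92, 26), (110, 116, 29), (112, 188, 35), (114, 196, 32)]
320 [(40, 203, 31), (42, 204, 30), (44, 204, 28), (46, 205, 32), (48, 204, 31), (50, 202, 30), (52, 203, 33), (54, 202, 30), (56, 192, 25), (58, 207, 24), (60, 222, 15), (62, 225, 15), (64, 231, 15), (66, 237, 12), (68, 236, 14), (70, 241, 11), (72, 247, 7), (74, 249, 5), (76, 248, 6), (78, 238, 12), (80, 232, 16), (82, 229, 16), (84, 222, 16), (86, 219, 17), (88, 209, 21), (90, 187, 23), (92, 173, 26), (94, 152, 23), (96, 121, 25), (98, 107, 29), (100, 108, 31), (102, 184, 29), (104, 200, 31), (106, 197, 32), (108, 197, 30), (110, 198, 34), (112, 201, 31), (114, 200, 31)]
```

View pics/c4.png

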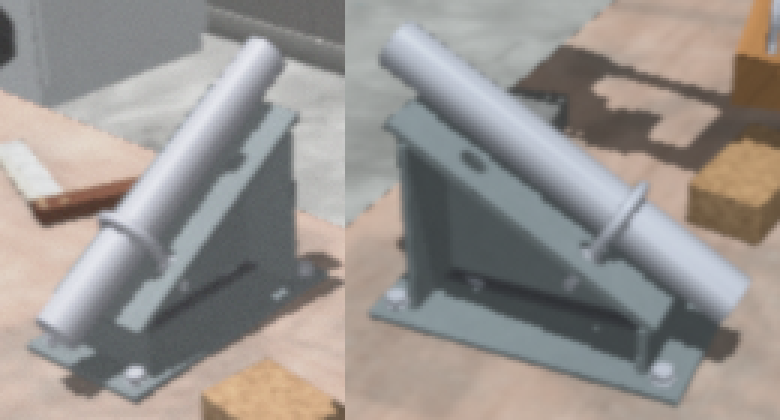

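The scene crop gives the pipe edges as (248,38)→(38,325) and (283,62)→(85,345), with one slot at (233,160). The side crop gives (413,25)→(750,270) and (382,65)→(720,318), with the other slot at (472,160). The previous wrist frame was taken while the arm was still settling, so I'll retake it.

```bash
cat > m.py <<'E'
from h import *
def bis(f,L1,L2):
    ns=[]
    for L in(L1,L2):
        n=np.cross(ray(f,*L[0])[1],ray(f,*L[1])[1]);n/=np.linalg.norm(n);ns.append(n if not ns or n@ns[0]>0 else -n)
    n=sum(ns);n/=np.linalg.norm(n);half=np.arccos(np.clip(ns[0]@ns[1],-1,1))/2
    return n,cam(f)[1],half
def axis(A,B,x=.55):
    d=np.cross(A[0],B[0]);d/=np.linalg.norm(d);d*=np.sign(d[0])
    p=np.linalg.solve([A[0],B[0],[1,0,0]],[A[0]@A[1],B[0]@B[1],x])
    rad=[np.sin(k[2])*np.linalg.norm(np.cross(d,p-k[1])) for k in(A,B)]
    return p,d,rad
S=load('scene0.pkl');D=load('side0.pkl')
sc=lambda x,y:(145+x/3-.33,105+y/3-.33)
sd=lambda x,y:(155+(x-345)/3-.33,180+y/3-.33)
BS=bis(S,(sc(248,38),sc(38,325)),(sc(283,62),sc(85,345)))
BD=bis(D,(sd(413,25),sd(750,270)),(sd(382,65),sd(720,318)))
def show(t,A,B):
    p,d,r=axis(A,B);print(t,p.round(4),d.round(3),'slope',np.degrees(np.arcsin(d[2])).round(1),'yaw',np.arctan2(d[1],d[0]).round(3),'rad',np.round(r,4))
E
python3 - <<'E'
from m import *
f=grab('wrist');save(f,'w5.pkl');print(f['state']['ee_pos'],np.abs(f['state']['qvel']).max())
g=cv2.cvtColor(f['pixels'],cv2.COLOR_BGR2GRAY).astype(int)
for u in(130,215,240,277,320,360):
    c=g[:,u];print(u,c[50:64],c[92:108])
bw=((g<115)).astype(np.uint8);bw[:, :255]=0;bw[:,300:]=0;bw[120:]=0
n,l,st,ce=cv2.connectedComponentsWithStats(bw)
for i in range(1,n):
    if st[i][4]>20:print(st[i],ce[i])
show('sd',BS,BD)
E
```

```text
[0.48316026 0.07336344 0.23459044] 0.03998388126153437
130 [193 206 218 224 228 230 233 233 234 240 239 239 240 243] [107 110 113 153 185 190 196 194 192 193 191 191 192 190 193 191]
215 [195 209 217 222 224 225 229 233 237 240 238 238 238 239] [108 113 147 156 159 187 192 192 193 191 193 192 193 192 193 192]
240 [199 209 219 223 224 225 228 233 238 238 236 236 236 240] [109 107 118 178 189 193 192 191 192 191 191 191 195 194 195 195]
277 [204 213 219 223 225 226 228 234 239 236 236 236 239 240] [ 91  91  90  90  90  92  89  91  94  94 105 138 175 190 195 192]
320 [205 214 221 224 225 227 229 235 239 235 236 237 241 242] [113 111 123 185 199 199 200 198 197 199 198 198 200 198 200 199]
360 [206 215 220 226 227 229 232 234 239 238 238 239 242 245] [221 225 228 228 231 231 229 227 225 225 226 223 224 224 225 225]
[262  35  20  13 219] [271.22374429  41.49315068]
[255  90  45  14 345] [273.10144928  94.75942029]
sd [0.55   0.1699 0.1265] [0.863 0.074 0.499] slope 29.9 yaw 0.085 rad [0.0175 0.0169]
```

Run:
```python
from m import *
for i in range(3): f=grab('wrist')
save(f,'w5.pkl');print(f['state']['ee_pos'],np.abs(f['state']['qvel']).max())
g=cv2.cvtColor(f['pixels'],cv2.COLOR_BGR2GRAY).astype(float)
up=[];lo=[]
for u in list(range(190,255,4))+list(range(300,335,4)):
    c=g[:,u]
    v=np.where(c[40:65]>207)[0]
    v=[x for x in range(42,65) if c[x]>=212 and c[x+3]>212][0]; up.append((u,v-1+(212-c[v-1])/max(1,c[v]-c[v-1])))
    # lower edge: darkest before end (pipe underside -> min)
    k=80+c[80:105].argmin(); lo.append((u,k))
    
pu=np.polyfit(*np.array(up).T,1);pl=np.polyfit(*np.array(lo).T,1);print(pu,pl,np.polyval(pu,[200,277,320]),np.polyval(pl,[200,277,320]))
print(np.array(lo)[:,1])
L=lambda p:((200,np.polyval(p,200)),(330,np.polyval(p,330)))
BW=bis(f,L(pu-[0,1.0]),L(pl+[0,.5]))
show('ws',BW,BS);show('wd',BW,BD);show('sd',BS,BD)
bw=((g<115)).astype(np.uint8);bw[:, :258]=0;bw[:,300:]=0;bw[115:]=0
n,l,st,ce=cv2.connectedComponentsWithStats(bw)
for i in range(1,n):
    if st[i][4]>20:print(st[i],ce[i])
for u in range(262,290,3):print(u,g[30:60:2,u].astype(int),g[94:112:2,u].astype(int))
print(g[40,255:300].astype(int),g[100,255:300].astype(int))
```

```text
[0.4841999  0.0721117  0.23562193] 0.0035876856584860614
[-2.11980320e-02  5.42966923e+01] [-1.09272234e-02  9.17813986e+01] [50.05708592 48.42483746 47.51332208] [89.59595395 88.75455775 88.28468715]
[90 89 89 89 89 89 89 90 89 89 92 89 90 90 89 89 89 88 89 88 89 88 88 88
 88 88]
ws [0.55   0.1692 0.1274] [0.852 0.05  0.52 ] slope 31.4 yaw 0.059 rad [0.0167 0.0177]
wd [0.55   0.1692 0.1258] [0.873 0.053 0.484] slope 29.0 yaw 0.061 rad [0.0168 0.0168]
sd [0.55   0.1699 0.1265] [0.863 0.074 0.499] slope 29.9 yaw 0.085 rad [0.0175 0.0169]
[260  33  19  13 218] [269.07798165  39.56422018]
[258  88  42  14 343] [273.09037901  92.9212828 ]
262 [195 191 137 102 101 101 105 103 132 202 219 224 228 238 235] [ 89  92  90  99 173 194 195 196 195]
265 [198 156  92  99 100 101 101 101 125 200 218 223 228 239 236] [ 92  93  89  87 118 195 197 195 193]
268 [197 149  96 100  99  98  98  89 127 200 217 224 227 237 235] [ 89  92  90  92 119 194 200 195 194]
271 [200 152  98 100  99  99  89  87 124 201 220 224 228 237 235] [ 88  91  92  91 120 192 196 194 195]
274 [198 170  95 101  99  93  89  90 126 
[... 250 characters left out ...]
197 195 196 196 194]
283 [198 200 198 199 198 202 202 200 183 201 219 225 228 239 236] [194 197 195 197 196 195 195 197 194]
286 [200 204 203 200 201 200 203 200 183 202 220 224 228 239 234] [196 199 196 195 198 196 193 196 193]
289 [202 201 200 200 200 200 198 199 188 206 221 225 229 239 236] [194 195 199 201 199 195 200 198 196]
[198 194 190 171 130 106 103 101 103  98 101 101 102  98 101 102  99  99
  94  93  90  91  91  91 119 172 199 202 202 199 201 200 201 199 200 201
 201 199 200 201 201 200 202 199 202] [189 192 193 192 186 170 132  99  90  89  87  88  90  92  91  91  91  91
  90  94  95 115 147 176 193 195 197 197 197 195 196 195 196 196 201 196
 198 195 196 194 196 194 196 196 198]
```

```bash
cat > plate.py <<'E'
from m import *
yaw=.058;s=np.pi/6
ex=np.array([np.cos(s)*np.cos(yaw),np.cos(s)*np.sin(yaw),np.sin(s)]);ey=np.array([-np.sin(yaw),np.cos(yaw),0]);ez=np.cross(ex,ey)
pa=np.array([.55,.1694,.1265])
E
python3 - <<'E'
from plate import *
f=load('w5.pkl');q=pa-.017*ez
def onp(f,u,v):
    e,d=ray(f,u,v);return e+d*((q-e)@ez)/(d@ez)
for u,v in((269.3,40),(269.3,95),(269.3,32.5),(269.3,102.5)):
    w=onp(f,u,v)-q;print('wrist slot rel q',[round(float(w@a)*1e3,1) for a in(ex,ey)])
for F,c in((S,sc(233,160)),(D,sd(472,160))):
    w=onp(F,*c)-q;print('ext slot',[round(float(w@a)*1e3,1) for a in(ex,ey)])
w=tri(ray(S,*sc(266,50)),ray(D,*sd(397,45)));print('pipe end x',(w[0]-q)@ex-.085)
# held ubolt
st=robot.get_state();T=R.from_quat(st['ee_rot']).as_matrix();print(st['ee_pos'],T.round(3))
fw=load('w5.pkl')
g=cv2.cvtColor(fw['pixels'],cv2.COLOR_BGR2HSV)
cv2.imwrite('pics/c6.png',np.hstack([cv2.resize(fw['pixels'][150:290,190:310],None,fx=3,fy=3),cv2.resize(load('sc3.pkl')['pixels'][80:220,180:310],None,fx=3,fy=3)]))
E
```

```text
wrist slot rel q [5.9, 24.5]
wrist slot rel q [5.9, -22.2]
wrist slot rel q [5.9, 30.5]
wrist slot rel q [5.9, -29.0]
ext slot [4.1, -19.9]
ext slot [6.5, 25.7]
pipe end x 0.003662138332635581
[0.48426469 0.07205273 0.235662  ] [[-0.032  0.868  0.496]
 [ 0.999  0.038 -0.002]
 [-0.02   0.495 -0.868]]
```

View pics/c6.png

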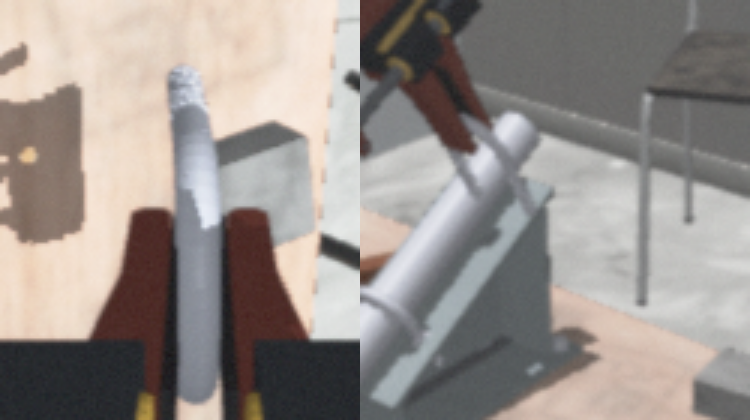

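The wrist crop shows the held U-bolt running from the crown at (256,280) to the near leg tip at (251,172), so the tip sits slightly down-slope. The scene crop shows both legs in front of the pipe. I'll check whether the offset is tilt or yaw.

Run:
```python
from h import *
f=load('w5.pkl');H=np.array(f['hand_eye']);K=f['intrinsics']
def pt(p):
    c=H[:3,:3].T@(np.array(p)-H[:3,3]);q=K@(c*[1,-1,-1]);return q[:2]/q[2]
for a in(90,70,50,30,10,0):
    a=np.radians(a);print('bend',np.degrees(a).round(),pt([-.0021+.023*np.cos(a),0,.0066-.023*np.sin(a)]).round(1))
for z in(.02,.035,.05,.0566):print('leg',z,pt([.0209,0,z]).round(1))
g=cv2.cvtColor(f['pixels'],cv2.COLOR_BGR2HSV)
m=(g[...,1]<60)
# tight: bar is low saturation vs wood/fingers
for v in range(166,282,6):
    r=np.where(m[v,235:275])[0]+235
    # contiguous run containing ~253
    k=[r_ for r_ in np.split(r,np.where(np.diff(r)>1)[0]+1) if len(r_)>3]
    print(v,[(int(x[0]),int(x[-1])) for x in k],end=' ')
def x_at(u,v,z):
    d=H[:3,:3]@((np.linalg.inv(K)@[u,v,1])*[1,-1,-1]);e=H[:3,3];return e+d*(z-e[2])/d[2]
print();print('tip top edge',x_at(251,171.5,.0566))
```

```text
bend 90.0 [254.8 254.9]
bend 70.0 [254.8 239.6]
bend 50.0 [254.8 223.9]
bend 30.0 [254.9 210.3]
bend 10.0 [254.9 200.8]
bend 0.0 [254.9 197.9]
leg 0.02 [255.  190.8]
leg 0.035 [255. 184.]
leg 0.05 [255.1 178.1]
leg 0.0566 [255.1 175.7]
166 [(235, 274)] 172 [(235, 274)] 178 [(235, 274)] 184 [(235, 274)] 190 [(235, 274)] 196 [(235, 274)] 202 [(235, 274)] 208 [(235, 274)] 214 [(235, 274)] 220 [(247, 267)] 226 [(247, 264)] 232 [(247, 265)] 238 [(247, 265)] 244 [(246, 265)] 250 [(246, 266)] 256 [(246, 266)] 262 [(245, 267)] 268 [(247, 267)] 274 [(244, 268)] 280 [(244, 268)] 
tip top edge [ 0.02395513 -0.00290751  0.0566    ]
```

```bash
cat > tgt.py <<'E'
from plate import *
O=pa-.017*ez+.0055*ex+.0004*ey
TI=.05
c=np.array([-.0023,-.0003,.0066])
zt=-ez*np.cos(TI)+ex*np.sin(TI);Rt=np.column_stack([ey,np.cross(zt,ey),zt])
def report(zo,dx=0,dy=0):
    s=robot.get_state();Rc=R.from_quat(s['ee_rot']).as_matrix()
    tcp=O+zo*ez+dx*ex+dy*ey-Rt@c
    print('tcp now',s['ee_pos'].round(4),'target',tcp.round(4),'shift',(tcp-s['ee_pos']).round(4),'turn',R.from_matrix(Rt@Rc.T).as_rotvec().round(4))
    uo=s['ee_pos']+Rc@c-O;print('U now in plate mm',[round(float(uo@a)*1e3,1) for a in(ex,ey,ez)],'F',np.round(s['contact_force'],1),'t',s['time'])
E
python3 -c "
from tgt import *
print(O,ex,ez);report(.1)"
```

```text
[0.56321765 0.17056816 0.11452757] [0.86456916 0.05020132 0.5       ] [-0.49915924 -0.02898374  0.8660254 ]
tcp now [0.4843 0.0721 0.2357] target [0.5098 0.1698 0.2068] shift [ 0.0256  0.0977 -0.0288] turn [ 0.0226 -0.0542  0.0266]
U now in plate mm [-13.0, -96.3, 140.6] F [-0.1  0.9 -1. ] t 5.45
```

Request:
{"fn": "arm_command", "kwargs": {"rows": [[[0.005, 0.02, 0], [0.0057, -0.0136, 0.0067], 1], [[0.005, 0.02, 0], [0.0057, -0.0136, 0.0067], 1], [[0.005, 0.02, 0], [0.0057, -0.0136, 0.0067], 1], [[0.005, 0.02, -0.007], [0.0056, -0.0135, 0.0066], 1], [[0.0056, 0.0177, -0.012], [0, 0, 0], 1], [[0, 0, -0.01], [0, 0, 0], 1], [[0, 0, 0], [0, 0, 0], 1], [[0, 0, 0], [0, 0, 0], 1]]}}

```text
time: 6.25
ee_pos: [0.5094, 0.17, 0.2066]
ee_rot: [0.658, 0.698, 0.206, 0.194]
contact_force: [-0.7, -0.4, -0.1]
opening: 0.0071
grip_force: 45.0
```

Request:
{"fn": "arm_command", "kwargs": {"rows": [[[0, 0, 0], [0, 0, 0], 1], [[0, 0, 0], [0, 0, 0], 1], [[0, 0, 0], [0, 0, 0], 1], [[0, 0, 0], [0, 0, 0], 1], [[0, 0, 0], [0, 0, 0], 1], [[0, 0, 0], [0, 0, 0], 1], [[0, 0, 0], [0, 0, 0], 1], [[0, 0, 0], [0, 0, 0], 1]]}}

```text
time: 7.05
ee_pos: [0.5091, 0.1713, 0.2066]
ee_rot: [0.657, 0.698, 0.207, 0.194]
contact_force: [0.2, 0.1, -0.7]
opening: 0.007
grip_force: 45.0
```

Run:
```python
from tgt import *
fs={n:grab(n) for n in('scene','wrist','side')}
for n in fs: save(fs[n],n[:2]+'7.pkl')
report(.1)
a=fs['scene']['pixels'][70:200,160:290];b=fs['wrist']['pixels'][110:240,190:320];d=fs['side']['pixels'][140:270,140:270]
z=lambda i:cv2.resize(i,None,fx=3,fy=3)[:, :]
cv2.imwrite('pics/c7.png',np.hstack([z(a),z(b)]))
cv2.imwrite('pics/d7.png',z(d))
```

```text
tcp now [0.5091 0.1712 0.2066] target [0.5098 0.1698 0.2068] shift [ 0.0007 -0.0014  0.0002] turn [-0.0002  0.0013 -0.0029]
U now in plate mm [-0.7, 1.5, 100.1] F [ 0.2  0.8 -0.4] t 7.2
```

View pics/c7.png

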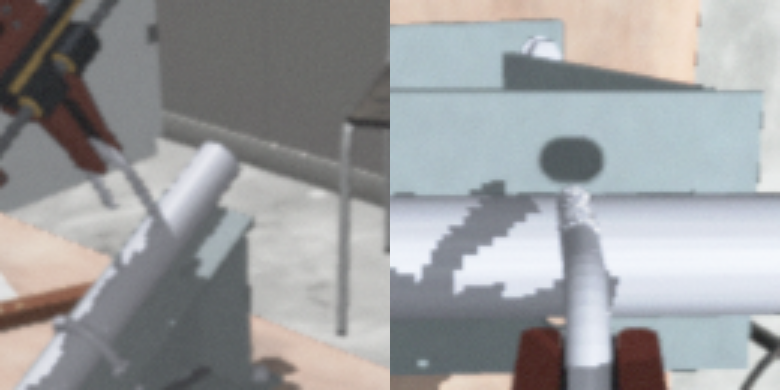

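The wrist crop shows the far slot whole at full-frame (250.7,163), the near leg tip just this side of it at (252.3,173), and the pipe edges at rows 174 and 215. The scene crop shows both legs poised above the pipe.

Run:
```python
from tgt import *
f=load('wr7.pkl')
g=cv2.cvtColor(f['pixels'],cv2.COLOR_BGR2GRAY)
m=(g<125).astype(np.uint8);m[:150]=0;m[173:]=0;m[:,:235]=0;m[:,266:]=0
n,l,st,ce=cv2.connectedComponentsWithStats(m)
i=1+st[1:,4].argmax();print(st[i],ce[i])
def onp(u,v,h=0):
    e,d=ray(f,u,v);q=O+h*ez;p=e+d*((q-e)@ez)/(d@ez);w=p-O;return [round(float(w@a)*1e3,1) for a in(ex,ey)]
x,y,w,h,_=st[i]
print('slot centre',onp(x+w/2-.5,y+h/2-.5),'size',onp(x-.5,y+h/2),onp(x+w-.5,y+h/2),onp(x+w/2,y-.5),onp(x+w/2,y+h-.5))
for u in(272,300):print(u,g[168:182,u],g[205:225,u])
print('tip outer', onp(252.3,172,.05))
BW=bis(f,((230,174),(310,174)),((285,215),(310,215)))
e=BW[1];n=BW[0]; print('axis y at z=17 mm', [round(float(-(n@(O+.017*ez+xx*ex-e))/(n@ey))*1e3,2) for xx in(0,.03)])
```

```text
[240 156  21  15 260] [250.04615385 162.89230769]
slot centre [0.2, 23.4] size [-8.9, 23.0] [9.3, 22.8] [0.6, 29.9] [0.6, 16.7]
272 [193 194 192 191 190 186 143 138 153 173 185 191 198 207] [229 225 225 220 218 213 202 192 178 166 157 180 188 180 112  66  66  61
  63  62]
300 [194 197 197 197 194 197 165 145 158 175 184 194 202 209] [228 227 224 219 220 214 201 194 176 163 178 190 185 188 186 186 187 186
 185 185]
tip outer [0.1, 27.4]
axis y at z=17 mm [0.24, -0.19]
```

The slot measures 18.2 x 13.2 mm at (0.2, 23.4) mm, as it should, and the leg tip is lined up with it. I'll descend along the plate normal.

Request:
{"fn": "arm_command", "kwargs": {"rows": [[[0.003, -0.0006, -0.0052], [0, 0, 0], 1], [[0.003, 0.0002, -0.0052], [0, 0, 0], 1], [[0.003, 0.0002, -0.0052], [0, 0, 0], 1], [[0.003, 0.0002, -0.0052], [0, 0, 0], 1], [[0.003, 0.0002, -0.0052], [0, 0, 0], 1], [[0.003, 0.0002, -0.0052], [0, 0, 0], 1], [[0, 0, 0], [0, 0, 0], 1], [[0, 0, 0], [0, 0, 0], 1]]}}

```text
time: 8.0
ee_pos: [0.5271, 0.1716, 0.1752]
ee_rot: [0.657, 0.698, 0.206, 0.194]
contact_force: [0.6, 0.3, -1.3]
opening: 0.0072
grip_force: 45.0
```

Run:
```python
from tgt import *
report(.034);report(.064)
```

```text
tcp now [0.5271 0.1716 0.1752] target [0.5428 0.1717 0.1497] shift [ 0.0157  0.0001 -0.0255] turn [-0.0001  0.001  -0.0028]
U now in plate mm [-0.8, 0.8, 63.9] F [ 0.6  0.3 -1.3] t 8.0
tcp now [0.5271 0.1716 0.1752] target [0.5278 0.1708 0.1757] shift [ 0.0007 -0.0007  0.0005] turn [-0.0001  0.001  -0.0028]
U now in plate mm [-0.8, 0.8, 63.9] F [ 0.6  0.3 -1.3] t 8.0
```

Request:
{"fn": "arm_command", "kwargs": {"rows": [[[0.0025, 0.0001, -0.0043], [0, 0, 0], 1], [[0.0025, 0.0001, -0.0043], [0, 0, 0], 1], [[0.0025, 0.0001, -0.0043], [0, 0, 0], 1], [[0.0025, 0.0001, -0.0043], [0, 0, 0], 1], [[0.0025, 0.0001, -0.0043], [0, 0, 0], 1], [[0.0017, 0.0001, -0.003], [0, 0, 0], 1], [[0, 0, 0], [0, 0, 0], 1], [[0, 0, 0], [0, 0, 0], 1]]}}

```text
time: 8.8
ee_pos: [0.5413, 0.1722, 0.1509]
ee_rot: [0.657, 0.698, 0.207, 0.194]
contact_force: [0.6, -1.1, -1.6]
opening: 0.0071
grip_force: 45.0
```

Run:
```python
from tgt import *
report(.034)
fs={n:grab(n) for n in('scene','wrist')}
for n in fs: save(fs[n],n[:2]+'8.pkl')
a=fs['scene']['pixels'][90:220,160:290];b=fs['wrist']['pixels'][110:240,190:320]
z=lambda i:cv2.resize(i,None,fx=3,fy=3)
cv2.imwrite('pics/c8.png',np.hstack([z(a),z(b)]))
```

```text
tcp now [0.5413 0.1722 0.1509] target [0.5428 0.1717 0.1497] shift [ 0.0015 -0.0005 -0.0012] turn [-0.0003  0.0012 -0.0029]
U now in plate mm [-0.6, 0.6, 35.8] F [ 0.6 -1.1 -1.6] t 8.8
```

There is no contact force with the tips 14 mm below the plate's face, so both legs are in the slots. I'll go a little lower, then release.

Request:
{"fn": "arm_command", "kwargs": {"rows": [[[0.0015, 0, -0.0026], [0, 0, 0], 1], [[0.0005, 0, -0.0009], [0, 0, 0], 1], [[0, 0, 0], [0, 0, 0], 1], [[0, 0, 0], [0, 0, 0], -0.2], [[0, 0, 0], [0, 0, 0], -0.2], [[0, 0, 0], [0, 0, 0], -0.2], [[0, 0, 0], [0, 0, 0], -0.2], [[0, 0, 0], [0, 0, 0], -0.2]]}}

```text
time: 9.7
ee_pos: [0.5434, 0.1722, 0.1476]
ee_rot: [0.657, 0.698, 0.207, 0.194]
contact_force: [0.2, 0.3, -0.9]
opening: 0.0439
grip_force: 0.0
```

Request:
{"fn": "arm_command", "kwargs": {"rows": [[[0, 0, 0], [0, 0, 0], -0.2], [[0, 0, 0], [0, 0, 0], -0.2], [[-0.01, 0, 0.0173], [0, 0, 0], -0.2], [[-0.015, 0, 0.026], [0, 0, 0], -0.2], [[-0.015, 0, 0.026], [0, 0, 0], -0.2], [[-0.01, 0, 0.0173], [0, 0, 0], -0.2], [[0, 0, 0], [0, 0, 0], -0.2], [[0, 0, 0], [0, 0, 0], -0.2]]}}

```text
time: 10.5
ee_pos: [0.4934, 0.1723, 0.2338]
ee_rot: [0.657, 0.698, 0.207, 0.194]
contact_force: [-0.8, -0.4, -0.5]
opening: 0.0528
grip_force: 0.0
```

Run:
```python
from tgt import *
report(.034)
fs={n:grab(n) for n in('scene','wrist','side')}
for n in fs: save(fs[n],n[:2]+'9.pkl')
z=lambda i:cv2.resize(i,None,fx=2,fy=2)
a=z(fs['scene']['pixels'][100:230,150:280]);b=z(fs['wrist']['pixels'][70:200,190:320]);d=z(fs['side']['pixels'][170:300,150:280])
cv2.imwrite('pics/c9.png',np.hstack([a,b,d]))
f=fs['wrist']
for p in(.042,.034):print(proj(f,O+p*ez),proj(f,O+.07*ez-0*ex))
```

```text
tcp now [0.4934 0.1723 0.2338] target [0.5428 0.1717 0.1497] shift [ 0.0494 -0.0006 -0.0841] turn [-0.0004  0.0017 -0.0032]
U now in plate mm [-0.6, 3.5, 131.4] F [-0.8 -0.4 -0.5] t 10.5
[251.28649799 194.79659438] [252.60159238 205.93016393]
[250.95752932 192.01155048] [252.60159238 205.93016393]
```

View pics/c9.png

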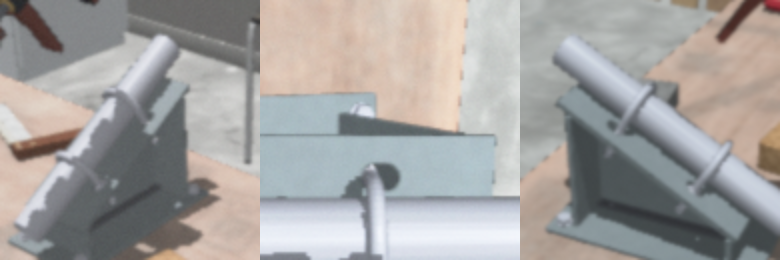

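The U-bolt has slid down over the pipe with both legs in the slots, resting about 4 mm down-slope. A light push with closed fingers will confirm that it is home.

Run:
```python
from tgt import *
s=robot.get_state();w=s['ee_pos']-O;print([round(float(w@a)*1e3,1) for a in(ex,ey,ez)])
p=O-.003*ex+.0005*ey+.058*ez;print('shift to 58',(p-s['ee_pos']).round(4))
```

```text
[-1.8, 5.4, 136.4]
shift to 58 [ 0.0384 -0.0027 -0.0685]
```

Request:
{"fn": "arm_command", "kwargs": {"rows": [[[0, 0, 0], [0, 0, 0], 1], [[0, 0, 0], [0, 0, 0], 1], [[0, 0, 0], [0, 0, 0], 1], [[0, 0, 0], [0, 0, 0], 1], [[0, 0, 0], [0, 0, 0], 1], [[0, 0, 0], [0, 0, 0], 1], [[0, 0, 0], [0, 0, 0], 1], [[0, 0, 0], [0, 0, 0], 1]], "force": 20}}

```text
time: 11.45
ee_pos: [0.4933, 0.1722, 0.2341]
ee_rot: [0.657, 0.698, 0.207, 0.194]
contact_force: [-0.1, 0.4, -0.6]
opening: 0.0006
grip_force: 0.0
```

Request:
{"fn": "arm_command", "kwargs": {"rows": [[[0.008, -0.0007, -0.014], [0, 0, 0], 1], [[0.01, -0.001, -0.018], [0, 0, 0], 1], [[0.01, -0.001, -0.018], [0, 0, 0], 1], [[0.0074, 0, -0.0135], [0, 0, 0], 1], [[0.003, 0, -0.0052], [0, 0, 0], 1], [[0, 0, 0], [0, 0, 0], 1], [[0, 0, 0], [0, 0, 0], 1], [[0, 0, 0], [0, 0, 0], 1]]}}

```text
time: 12.25
ee_pos: [0.5319, 0.1697, 0.1668]
ee_rot: [0.657, 0.698, 0.207, 0.195]
contact_force: [0.6, -0.2, -1.4]
opening: 0.0007
grip_force: 0.0
```

Request:
{"fn": "arm_command", "kwargs": {"rows": [[[0.0015, 0, -0.0026], [0, 0, 0], 1], [[0.0015, 0, -0.0026], [0, 0, 0], 1], [[0.001, 0, -0.0017], [0, 0, 0], 1], [[0, 0, 0], [0, 0, 0], 1], [[0.0005, 0, -0.0009], [0, 0, 0], 1], [[0, 0, 0], [0, 0, 0], 1], [[0, 0, 0], [0, 0, 0], 1], [[0, 0, 0], [0, 0, 0], 1]]}}

```text
time: 13.05
ee_pos: [0.5362, 0.1695, 0.1576]
ee_rot: [0.657, 0.698, 0.207, 0.194]
contact_force: [-0.8, 0.4, -0.1]
opening: 0.0005
grip_force: 0.0
```

Run:
```python
from tgt import *
s=robot.get_state();w=s['ee_pos']-O;print([round(float(w@a)*1e3,1) for a in(ex,ey,ez)],s['contact_force'])
```

```text
[-1.8, 0.5, 50.8] [-0.83706122  0.42876017 -0.0864403 ]
```

Request:
{"fn": "arm_command", "kwargs": {"rows": [[[0.001, 0, -0.0017], [0, 0, 0], 1], [[0.001, 0, -0.0017], [0, 0, 0], 1], [[0.001, 0, -0.0017], [0, 0, 0], 1], [[0, 0, 0], [0, 0, 0], 1], [[0.0005, 0, -0.0009], [0, 0, 0], 1], [[0, 0, 0], [0, 0, 0], 1], [[0.0005, 0, -0.0009], [0, 0, 0], 1], [[0, 0, 0], [0, 0, 0], 1]]}}

```text
time: 13.85
ee_pos: [0.5402, 0.1696, 0.151]
ee_rot: [0.657, 0.698, 0.207, 0.194]
contact_force: [-2.1, -0.5, 1.7]
opening: 0.0002
grip_force: 1.4
```

Run:
```python
from tgt import *
s=robot.get_state();w=s['ee_pos']-O;print([round(float(w@a)*1e3,1) for a in(ex,ey,ez)],s['contact_force'])
```

```text
[-1.7, 0.3, 43.1] [-2.09850037 -0.51273989  1.66845487]
```

Request:
{"fn": "arm_command", "kwargs": {"rows": [[[0.0005, 0, -0.0009], [0, 0, 0], 1], [[0, 0, 0], [0, 0, 0], 1], [[0.0005, 0, -0.0009], [0, 0, 0], 1], [[0, 0, 0], [0, 0, 0], 1], [[0, 0, 0], [0, 0, 0], 1], [[0, 0, 0], [0, 0, 0], 1], [[0, 0, 0], [0, 0, 0], 1], [[0, 0, 0], [0, 0, 0], 1]]}}

```text
time: 14.65
ee_pos: [0.5408, 0.1697, 0.1507]
ee_rot: [0.657, 0.698, 0.207, 0.194]
contact_force: [-12.7, -1.8, 9.5]
opening: 0.0006
grip_force: 7.7
```

Run:
```python
from tgt import *
s=robot.get_state();w=s['ee_pos']-O;print([round(float(w@a)*1e3,1) for a in(ex,ey,ez)],s['contact_force'])
```

```text
[-1.3, 0.4, 42.5] [-12.72881105  -1.80538718   9.51548489]
```

It meets stiff resistance at 42.5 mm (home is 42). I'll retract and run a last numeric check of the lean.

Request:
{"fn": "arm_command", "kwargs": {"rows": [[[-0.0025, 0, 0.0043], [0, 0, 0], 1], [[-0.005, 0, 0.0087], [0, 0, 0], 1], [[-0.01, 0, 0.0173], [0, 0, 0], 1], [[-0.015, 0, 0.026], [0, 0, 0], 1], [[-0.015, 0, 0.026], [0, 0, 0], 1], [[0, 0, 0], [0, 0, 0], 1], [[0, 0, 0], [0, 0, 0], 1], [[0, 0, 0], [0, 0, 0], 1]]}}

```text
time: 15.45
ee_pos: [0.4936, 0.1693, 0.2291]
ee_rot: [0.657, 0.699, 0.205, 0.194]
contact_force: [0.1, -0.3, -0.6]
opening: 0.0004
grip_force: 0.0
```

Run:
```python
from tgt import *
for i in range(2): f=grab('wrist')
s=f['state'];print(s['ee_pos'],s['contact_force'])
g=cv2.cvtColor(f['pixels'],cv2.COLOR_BGR2GRAY).astype(int)
def onp(u,v,h):
    e,d=ray(f,u,v);q=O+h*ez;p=e+d*((q-e)@ez)/(d@ez);w=p-O;return [round(float(w@a)*1e3,1) for a in(ex,ey)]
for y,z in((.023,.002),(.027,.015),(.019,.034),(.01,.040)):
    u,v=proj(f,O-.003*ex+y*ey+z*ez);v=int(round(v));u=int(round(u));r=g[v,u-16:u+17];print((y,z),u,v,r,'mm/px',onp(u,v,z),onp(u+1,v,z))
```

```text
[0.49358447 0.16923461 0.22885191] [-0.75957254 -0.24407937 -0.21194801]
(0.023, 0.002) 249 157 [185 185 187 183 181 177 145 110 100  99  99 105 111 123 137 151 164 170
 168 141 104  89  90  90  87  89  87  87 110 152 180 189 188] mm/px [-2.7, 22.5] [-1.8, 22.5]
(0.027, 0.015) 249 155 [185 185 186 187 184 185 182 178 173 150 122 111 106 109 120 148 162 154
 133 104  92  88  89  90  90  89  90  90 108 152 182 189 187] mm/px [-3.0, 26.9] [-2.1, 26.9]
(0.019, 0.034) 250 168 [163 161 162 163 164 162 156 139 121 114 112 114 131 161 188 204 217 225
 223 219 196 174 167 164 165 164 166 165 163 167 165 163 167] mm/px [-2.8, 19.3] [-1.9, 19.3]
(0.01, 0.04) 250 180 [235 236 235 235 236 234 236 235 235 227 188 141 131 150 186 217 231 241
 244 239 230 219 225 233 235 235 236 236 236 235 235 235 235] mm/px [-3.0, 10.4] [-2.1, 10.4]
```

```bash
python3 -c "
from h import *
print(workorder.hand_in())"
```

```text
the job is handed in; nothing more can be done
None
```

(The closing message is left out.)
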